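# Clamp a pulley block in the push vice and hold it

## Task

Lift the wooden pulley block out of the blue bin, lay it flat and lengthwise on the white rectangle of the green push vice, between the rubber pad and the steel fence, and let go of it. Then push the vice's red handle towards the fence until its yellow pointer stands in the green band, so that the block is pinched between pad and fence, and finish while still holding the handle there: the handle springs back if released. Leave the cleat in the bin and do not disturb the other things on the bench.

Things in the scene. Friction and masses are not known exactly. Their poses are not given: they have to be found in the camera images.
- block: Wooden pulley block, brass sheave in its slot and a 16 mm brass pin end amid its upper cheek. Outside a plain box 72 x 46 x 34 mm, edges slightly rounded, 0.15 to 0.31 kg. Origin: centre of its underside; x along the 72 mm length, y across the 46 mm, z up; ends alike. Starts flat in one half of the bin, its length across the bin's length, some 45 mm free beside each long side.
- cleat: Steel horn cleat, 97 x 22 x 37 mm, lying in the other half of the bin, its length along x. Origin: centre of its underside. It stays in the bin.
- bin: Blue open bin fixed to the bench, 270 (x) x 170 (y) x 60 mm (z), walls and floor 5 mm thick. Origin: centre of its underside, at bench height. The block and cleat lie about 55 mm either side of its middle along x, either way round.
- vice: Green push vice fixed to the bench; plate 280 (x) x 120 (y) x 20 mm. Origin: centre of its underside; z up; +x is the pushing direction. On the plate, from -x to +x: sliding red handle, rubber pad, white 72 x 46 mm rectangle for the block (nothing beside it), steel fence. 110 mm free between pad and fence at rest. A flat scale along the +y edge: white, 10 mm of green, then red.
- fence: Fixed upright steel fence of the vice, 22 mm thick, 100 mm wide, its top 65 mm above the bench. Origin: centre of its underside; the face towards the block is 11 mm from it, at x = 105 mm in the vice's frame.
- nest (a point): Centre of the white rectangle, on the plate's top (20 mm above the bench), at x = 69 mm, y = 0 in the vice's frame. A block centred here lies against the fence; the pad pushes it there if it is laid up to 30 mm nearer to the pad.
- handle (a joint): Travel of the red handle to the fence, m: 0 at rest, stop at 0.062. Pointer in the green band: 0.045 to 0.055. Return spring 3 N at rest, 6 N at 0.050. The pad rides on the handle on its own spring: with the block at the fence it touches at 0.038, then yields with 2 N plus 0.5 N per mm while the handle goes on (8 N at 0.050). Holding at 0.050 takes 14 N in all.
- grip: Red upright grip of the handle, a rounded block 24 mm thick along the vice's x, 44 mm wide along its y, 45 to 115 mm above the bench, on a low dark carriage (50 x 60 mm, top at 45 mm). Origin: its middle, 80 mm up; at rest at x = -60 mm, y = 0 in the vice's frame; moves with the handle. Push it on its -x face or pinch its 24 mm thickness from above.
- nose: The rubber pad that presses the block's end: face 44 mm wide, 24 to 50 mm above the bench, carried by the handle on a spring. Its origin coincides with the vice's origin when at rest and moves with it along the vice's x.
- pad_face (a point): Centre of the rubber pad's face, 37 mm above the bench; at rest at x = -5 mm, y = 0 in the vice's frame.
- paint_can: Standing paint can, 84 mm diameter, 110 mm high, near the robot on its right. Bystander. Origin: centre of its underside.
- jar: Amber glass jar with yellow cap, 60 mm diameter, 90 mm high, beyond the vice on the right. Bystander. Origin: centre of its underside.
- mug: Blue mug, 80 mm diameter, 90 mm high, beyond the bin. Bystander. Origin: centre of its underside.
- mallet: Hammer lying on the right of the vice, about 260 mm long, along its own x. Bystander. Origin: on its underside.
- brush: Brush lying at the back of the bench, along its own x, about 190 mm long. Bystander. Origin: on its underside.
- sanding: Cork sanding block, 110 x 65 x 35 mm, beyond the vice. Bystander. Origin: centre of its underside.

How it is judged (in metres and radians):
On the way, in this order (a step that is already met when the one before it is completed fails the run):
1. the block is lifted clear of the bin (height (world z) of block above 0.075 m and contact force between block and bin below 0.05 N and contact force between the fingers and block above 0.5 N), for 0.1 s.
2. the block lies flat and released on the plate between pad and fence, the handle not yet pushed (y of block in the frame of vice between -0.014 and 0.014 m and z of block in the frame of vice between 0.016 and 0.025 m and angle between block's own z axis and vertical below 0.08 rad and x of block in the frame of vice between 0.031 and 0.073 m and angle between the x axis of block and the x axis of vice, either way round below 0.25 rad and contact force between each of the arm, the fingers and block below 0.1 N and value of joint handle below 0.012 m and linear speed of block below 0.03 m/s), for 0.2 s.
At the end, for the whole second after the job is handed in: Robot still holds the red grip (over 3 N), travel 0.044 to 0.056 m; block untouched, flat and still on the plate, over 3 N from pad and from fence, within 14 mm of the middle sideways, 6 mm of its place at the fence, 0.12 rad of lengthwise; cleat still in the bin (value of joint handle between 0.044 and 0.056 m and contact force between any of the fingers, the arm and grip above 3 N and contact force between each of nose, fence and block above 3 N and y of block in the frame of vice between -0.014 and 0.014 m and z of block in the frame of vice between 0.016 and 0.025 m and angle between block's own z axis and vertical below 0.08 rad and x of block in the frame of vice between 0.063 and 0.075 m and angle between the x axis of block and the x axis of vice, either way round below 0.12 rad and contact force between each of the fingers, the arm and block below 0.1 N and linear speed of block below 0.02 m/s and height (world z) of cleat below 0.03 m and horizontal distance between cleat and bin below 0.11 m); the arm keeps its last pose, push and grip.
It fails at once if the block is let go in mid-air, more than 30 mm above the plate (height (world z) of block above 0.05 m and contact force between block and anything else below 0.02 N).
It fails at once if the cleat is taken out of the bin (height (world z) of cleat above 0.06 m).
It fails at once if a bystander is shifted by more than 30 mm (distance of any of paint_can, jar, mug, mallet, brush, sanding from where it was at the start of the episode above 0.03 m).
It also fails if it takes over 58 s, if anything falls off the work surface, if the arm or the gripper's body presses on something with over 40 N, if the wrist force passes 120 N, or if a joint passes its speed limit or range.

## Robot

A 6-joint arm with a two-finger parallel gripper is mounted at the origin on the work surface. World frame = base frame: x ahead of the robot, y to its left, z up, the work surface at z = 0. Lengths are in mm, angles in degrees, forces in N, time in s.
With the tool pointing down it reaches from about 300 to 850 mm from the base axis. Payload 4.2 kg.
Tool frame: the origin (TCP) lies at the very end of the fingers, on their centre line; the grasp point (between the pads) lies 19 mm behind it (env.tcp_to_grasp is the distance from the TCP to the grasp point, in mm); z points along the fingers, y is the line along which they close (so a half turn about z gives the same grasp; the last joint's range is limited). The gripper opens to 91 mm and grips with 3 to 60 N. Pads are 32 mm wide; open, the fingers measure 118 mm over their backs; the gripper's body (76 mm by 178 mm) begins 60 mm behind the grasp point.
Start: joints at [74.828, 18.312, 89.639, -0, 72.044, -1.146], TCP at [139.36, 557.873, 213.976] pointing down, gripper open.
Joint ranges: [-177.97, 177.97], [-48.28, 115.42], [12.27, 149.76], [-77.06, 257.06], [2.81, 150.46], [-146.56, 146.56]. Speed limits (degrees/s): [147.25, 147.25, 180, 180, 180, 180].

## Interface

Orientations are given as [roll, pitch, yaw] about the fixed x, y, z axes, in that order (R = Rz(yaw) Ry(pitch) Rx(roll)).
In Python, from workcell import env gives the robot as it stands.
- The arm moves only by the tool move_arm, never from a script. Its argument "plan" is a list of rows, each a list of 3 entries, a list of its own where there are three numbers: the shift along the world's x, y, z in cm, then the turn about the world's z in degrees, then the closure, from 0 (fully open) to 1 (shut). In form: [[[x, y, z], turn, claw], ...]. A call has 1 to 5 rows; each row shifts and turns the commanded pose from where the row before left it; what a row does not reach is not made up. A row lasts 1/10 s, in which the tool goes at most 50 mm and 8.59 degrees, less where a joint would pass 70% of its speed; a pose out of reach is approached as far as the arm can. A call is refused whole if a number of a shift passes 5 or a number of a turn 8.59, either way. A call with a gripper value outside its range is refused whole. The fingers move at their own pace and stop on an object; "squeeze" is the grip in N (left out, the last holds). Time passes only in rows, so rows that do not move let the fingers close. It gives the time, the measured TCP pose, the force, the opening and the grip force at its end, in the units of the state.
- env.state(): the state, without advancing time (a new reading comes with each control period).
- env.grab_frame(name): name is "scene" or "top" or "wrist"; returns a dict with "frame" (420x560x3 uint8, red, green, blue), "z_map" (420x560 float32, mm along the optical axis (not along the pixel's ray), 0 where there is no reading), "fovy" (degrees; the focal length in pixels is half the picture's height over the tangent of half this angle, whatever the lens; pixels are square), "cx", "cy" (the principal point, pixels), "D" ([k1, k2, p1, p2, k3] as OpenCV has them; the pictures are not rectified), "position" and "orientation" of the camera in the world. Camera axes: x right, y down, z forward; pixel columns grow to the right and rows downward; lengths in mm; the calibration is good to about 2 mm. A picture is of the moment at which its call begins.
- env.job_done(): hands the job in; it is judged then, once.
Trained networks look in a picture, given as the dict that the camera call returned (one of the last four; its "shot" number tells which), for a name from the list of things; names that differ only in an ending like _2 or _b are one class to them, and where a whole thing is asked for, a point or a joint stands for the part that bears it (a point fixed in the world has none). Each returns a list of dicts, best first, with "score" (0 to 1); they miss things now and then, are a little off and sometimes report something else, mostly with a low value. They report only what shows in the picture. A call takes as long as a camera call.
- env.search_frame(picture, label): "point" ([column, row] in pixels, amid what is visible of it).
- env.landmark_of(picture, label): "point" ([column, row] in pixels: a listed point, or the origin of a listed thing).
The state is a dict: "time_s": time; "qpos": joint angles; "qvel": joint speeds; "effort": joint torques, N m; "ee_pos": TCP position; "ee_rot": TCP orientation; "force": force on the tool from outside, world axes, zero at the start; "torque": the same for the moment, N m; "gripper_width": finger opening in mm; "gripper_force": force on a finger pad.
Only numpy, scipy, OpenCV 4.12 (cv2) and the standard library are available. Lean on these libraries where they do the work, as an engineer would, in place of code of your own. Each camera call takes 0.05 s, during which the arm holds its last target. There are 200 camera calls.

## Working session

There is one attempt and no reset: what is moved stays moved. The work goes in short steps, Python scripts to look and compute and a tool call to move; the robot and the scene stay as the last step left them, time stands still between calls to the robot, and variables do not carry over. Pictures are saved under pics/ and viewed, at most 10 in all, crops included, and the job is handed in when it is done.

Besides the shell and the picture viewer there is one more tool, called after "Call:" by a JSON object that holds its "name" and its "arguments", one argument or row to a line. move_arm: Moves the arm, as the interface text tells. Its arguments: {"type":"object","properties":{"plan":{"type":"array","items":{"type":"array"}},"squeeze":{"type":"number"}},"required":["plan"]}

```bash
mkdir -p pics; ls; cat > h.py <<'E'
import numpy as np, cv2
from workcell import env
from scipy.spatial.transform import Rotation as R
def K(f):
    h=f["frame"].shape[0]; fl=h/2/np.tan(np.radians(f["fovy"])/2)
    return np.array([[fl,0,f["cx"]],[0,fl,f["cy"]],[0,0,1.]])
def pose(f):
    o=np.array(f["orientation"],float)
    Rm=o if o.shape==(3,3) else R.from_euler('xyz',o,degrees=True).as_matrix()
    return Rm,np.array(f["position"],float)
def ray(f,p):
    u=cv2.undistortPoints(np.array([[p]],float),K(f),np.array(f["D"],float))[0,0]
    Rm,t=pose(f); return t,Rm@np.array([u[0],u[1],1.])
def at_z(f,p,z):
    t,d=ray(f,p); return t+d*(z-t[2])/d[2]
def depth_pt(f,p):
    c,r=int(round(p[0])),int(round(p[1])); z=f["z_map"][max(r-2,0):r+3,max(c-2,0):c+3]; z=z[z>0]
    t,d=ray(f,p); return t+d*np.median(z) if z.size else None
def tri(rs):
    A=np.zeros((3,3));b=np.zeros(3)
    for t,d in rs:
        d=d/np.linalg.norm(d);P=np.eye(3)-np.outer(d,d);A+=P;b+=P@t
    return np.linalg.solve(A,b)
def save(f,n): cv2.imwrite(f"pics/{n}.png",f["frame"][:,:,::-1])
E
python3 - <<'E'
from h import *
np.set_printoptions(precision=1,suppress=True)
F={n:env.grab_frame(n) for n in("scene","top","wrist")}
for n,f in F.items():
    save(f,n+"0"); print(n,f["orientation"],f["position"],f["fovy"],f["D"])
    for l in "block cleat bin vice fence nest grip nose pad_face".split():
        r=env.landmark_of(f,l)[:2]
        for q in r: print(n,l,round(q["score"],2),np.array(q["point"]),depth_pt(f,q["point"]))
cv2.imwrite("pics/both.png",cv2.resize(np.vstack([F["scene"]["frame"],F["top"]["frame"]])[:,:,::-1],(400,600)))
E
```

```text
pics
scene [-141.6   -0.9   35.5] [ 985.9 -711.7 1086.3] 46.32021017446662 [-0.1  0.   0.   0.   0. ]
scene block 0.64 [326.2 153.2] [523.8 256.7  36.4]
scene block 0.6 [315.1 306.4] [ 770.7 -197.1   34.3]
scene cleat 0.6 [298.5 133.2] [405.2 284.5  32.3]
scene bin 0.92 [312.6 146.3] [458.4 288.    3.1]
scene vice 0.58 [232.2 236.6] [ 478.8 -145.8   21.5]
scene fence 0.56 [215.2 265.3] [ 510.2 -252.4   45.3]
scene nest 0.75 [221.6 251.8] [ 486.5 -200.1   21.4]
scene grip 0.89 [239.6 203.8] [458.8 -84.4  84.1]
scene nose 0.67 [299.4 132.8] [405.9 288.7  31.3]
scene nose 0.49 [392.  204.2] [779.2 188.2  45.2]
scene pad_face 0.76 [232.3 228.2] [ 464.5 -126.8   26.7]
top [-172.6   -0.1  -90.5] [ 385.8  -72.3 1160. ] 46.7464621229165 [-0.1  0.   0.   0.   0. ]
top block 0.74 [129.1 225.3] [503.5 273.   39.1]
top cleat 0.71 [119.7 271.7] [396.  292.5  37.5]
top bin 0.65 [130.2 245.9] [457.6 279.6   4.6]
top vice 0.74 [302.7 236.2] [ 476.2 -132.1   20.4]
top fence 0.41 [438.4 226.7] [ 495.3 -454.2   22.5]
top nest 0.95 [333.6 233.9] [ 480.9 -204.9   20.6]
top grip 0.76 [280.5 247.7] [444.3 -79.  115.6]
top nose 0.69 [306.3 242.9] [ 460.3 -140.2   20.9]
top pad_face 0.44 [303.5 242.8] [ 460.5 -133.6   22.4]
wrist [164.3   0.2  76. ] [ 64.6 577.6 384.7] 71.18334054706513 [-0.  0.  0.  0.  0.]
```

View pics/scene0.png

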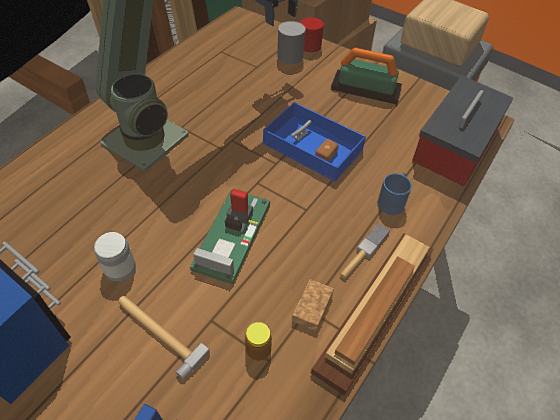

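View pics/top0.png

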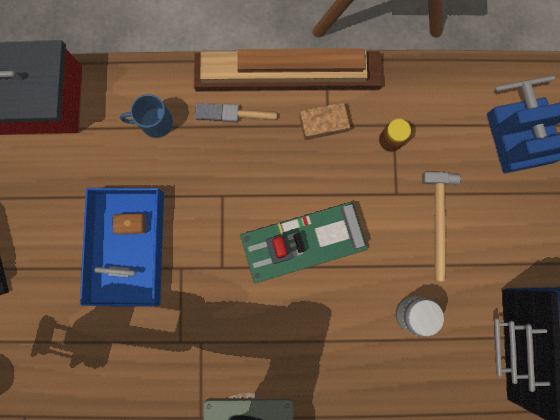

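The scene and top pictures show the block at top pixel (129,224), the cleat at (115,271), the white rectangle at (332,233), the grip at (280,246) and the fence at (354,227). That agrees with the networks, apart from a few low-scoring false hits. Next I'll fit the outlines metrically.

```bash
cat >> h.py <<'E'
def cloud(f):
    h,w=f["z_map"].shape; g=np.stack(np.meshgrid(np.arange(w),np.arange(h)),-1).reshape(-1,1,2).astype(float)
    u=cv2.undistortPoints(g,K(f),np.array(f["D"],float))[:,0]
    Rm,t=pose(f); z=f["z_map"].reshape(-1,1)
    P=t+(np.c_[u,np.ones(len(u))]*z)@Rm.T; P[z[:,0]<=0]=np.nan
    return P.reshape(h,w,3)
def rect(P,m):
    q=P[m]; r=cv2.minAreaRect(q[:,:2].astype(np.float32)); (c,s,a)=r
    if s[0]<s[1]: s=s[::-1];a+=90
    return dict(n=len(q),c=np.round(c,1),s=np.round(s,1),yaw=round((a+90)%180-90,1),z=round(float(np.median(q[:,2])),1),mean=np.round(q.mean(0),1))
def near(P,c,r): return np.hypot(P[...,0]-c[0],P[...,1]-c[1])<r
E
python3 - <<'E'
from h import *
for n in("top","scene"):
    f=env.grab_frame(n);P=cloud(f);hsv=cv2.cvtColor(f["frame"],cv2.COLOR_RGB2HSV)
    H,S,V=[hsv[...,i].astype(int) for i in range(3)]
    z=P[...,2]
    print(n,"block",rect(P,near(P,(510,265),50)&(z>27)&(z<48)&(H<25)&(S>100)))
    print("cleat",rect(P,near(P,(400,288),60)&(z>12)&(S<90)))
    print("bin",rect(P,near(P,(457,280),200)&(z>50)&(z<70)&(H>100)&(H<130)&(S>120)))
    print("grip",rect(P,near(P,(450,-80),40)&(z>105)))
    print("nest",rect(P,near(P,(481,-204),45)&(z<30)&(S<60)&(V>140)))
    print("fence",rect(P,near(P,(495,-245),70)&(z>58)&(z<75)))
    print("plate",rect(P,near(P,(463,-140),160)&(z>12)&(z<28)&(H>50)&(H<90)&(S>60)))
E
```

```text
top block {'n': 572, 'c': array([508.9, 278.1]), 's': array([70.3, 45.1]), 'yaw': -88.1, 'z': 38.4, 'mean': array([508.8, 277. ,  38.2])}
cleat {'n': 226, 'c': array([397.3, 302.8]), 's': array([91.1, 20.6]), 'yaw': 82.7, 'z': 36.9, 'mean': array([397.4, 302.6,  34.6])}
bin {'n': 1069, 'c': array([454.9, 289. ]), 's': array([268.3, 170.8]), 'yaw': -0.4, 'z': 58.5, 'mean': array([462.3, 289.8,  57.8])}
grip {'n': 216, 'c': array([447.2, -77.1]), 's': array([43.6, 23.8]), 'yaw': 15.4, 'z': 113.9, 'mean': array([447.1, -77. , 113.7])}
nest {'n': 599, 'c': array([ 483.1, -200.6]), 's': array([71.8, 46.5]), 'yaw': -73.9, 'z': 20.7, 'mean': array([ 482.9, -200.5,   20.6])}
fence {'n': 436, 'c': array([ 495.6, -246.2]), 's': array([99.8, 23. ]), 'yaw': 15.1, 'z': 64.8, 'mean': array([ 495.5, -245.9,   64.8])}
plate {'n': 3282, 'c': array([ 463.7, -133.8]), 's': array([277. , 118.5]), 'yaw': -74.1, 'z': 19.8, 'mean': array([ 454.7, -121.1,   19.8])}
scene block {'n': 261, 'c': array([513.9, 275.6]), 's': array([71.7, 46.8]), 'yaw': 89.8, 'z': 37.6, 'mean': array([515.2, 273. ,  37.2])}
cleat {'n': 116, 'c': array([404.4, 301.4]), 's': array([90.4, 16.6]), 'yaw': 82.1, 'z': 35.9, 'mean': array([403.5, 301.4,  32.6])}
bin {'n': 609, 'c': array([457.2, 289.2]), 's': array([272.1, 178.3]), 'yaw': -1.2, 'z': 56.9, 'mean': array([462.4, 287. ,  56.5])}
grip {'n': 141, 'c': array([450.4, -76. ]), 's': array([45.3, 25. ]), 'yaw': 12.0, 'z': 114.3, 'mean': array([451. , -77.9, 113.3])}
nest {'n': 272, 'c': array([ 481.3, -188. ]), 's': array([50.6, 47.2]), 'yaw': -73.2, 'z': 21.7, 'mean': array([ 481.3, -187.1,   21.7])}
fence {'n': 359, 'c': array([ 497.4, -245.8]), 's': array([101.1,  24.9]), 'yaw': 14.9, 'z': 64.8, 'mean': array([ 498.7, -246.1,   64.5])}
plate {'n': 1463, 'c': array([ 466.1, -132.8]), 's': array([278.3, 119.5]), 'yaw': -74.1, 'z': 20.4, 'mean': array([ 468.3, -131.1,   20.4])}
```

```bash
python3 - <<'E'
from h import *
s=env.state();print(s); print(R.from_euler('xyz',s['ee_rot'],degrees=True).as_matrix().round(2))
E
```

```text
{'time_s': 1.6, 'qpos': array([ 7.48288104e+01,  1.83130259e+01,  8.96394274e+01,  3.13015696e-04,
        7.20416076e+01, -1.14655043e+00]), 'qvel': array([ 0.00455647, -0.0076705 , -0.04800438,  0.00869174, -0.07518247,
        0.08935204]), 'effort': array([ 2.81382454e-04, -4.12347579e+01, -2.32225925e+01,  7.28648691e-02,
        3.79422773e-02, -2.51509499e-05]), 'ee_pos': array([139.35616223, 557.88658469, 213.96172835]), 'ee_rot': array([ 1.79994056e+02, -1.78876935e-04,  1.65975264e+02]), 'force': array([ 5.40344817e-01, -1.36911796e-01, -4.27764851e-04]), 'torque': array([-0.0179142 , -0.02172024, -0.02745601]), 'gripper_force': 0.0, 'gripper_width': 91.16762247594427}
[[-0.97  0.24  0.  ]
 [ 0.24  0.97  0.  ]
 [ 0.    0.   -1.  ]]
```

Call:
{"name": "move_arm", "arguments": {
  "plan": [
    [[4,-3,0],0,0],
    [[4,-3,0],0,0],
    [[4,-3,0],0,0],
    [[4,-3,0],0,0],
    [[4,-3,0],0,0]
  ]
}}

```text
time_s: 2.1
ee_pos: [340.7, 406.6, 214.2]
ee_rot: [180.0, 0.0, 166.0]
force: [0.1, -0.4, 0.1]
gripper_width: 91.2
gripper_force: 0.0
```

Call:
{"name": "move_arm", "arguments": {
  "plan": [
    [[2,-1.5,0],-8.5,0],
    [[2,-1.5,0],-8.5,0],
    [[2,-1.5,0],-8.5,0],
    [[2,-1.5,0],-8.5,0],
    [[2,-1.5,0],-8.5,0]
  ]
}}

```text
time_s: 2.6
ee_pos: [440.2, 332.1, 214.0]
ee_rot: [180.0, -0.0, 123.1]
force: [0.2, -0.2, -0.1]
gripper_width: 90.7
gripper_force: 0.0
```

Call:
{"name": "move_arm", "arguments": {
  "plan": [
    [[2,-1.5,0],-8.5,0],
    [[2,-1.5,0],-8.5,0],
    [[2,-1.5,0],-8.5,0],
    [[1,-1,0],-8,0],
    [[0,0,0],0,0]
  ]
}}

```text
time_s: 3.1
ee_pos: [510.5, 276.7, 213.8]
ee_rot: [180.0, 0.0, 89.9]
force: [0.3, 0.4, -1.2]
gripper_width: 91.0
gripper_force: 0.0
```

```bash
python3 - <<'E'
from h import *
f=env.grab_frame("wrist");save(f,"w1");P=cloud(f);hsv=cv2.cvtColor(f["frame"],cv2.COLOR_RGB2HSV);H,S=hsv[...,0],hsv[...,1]
s=env.state();print(s['ee_pos'],s['ee_rot'],f["position"],f["orientation"])
z=P[...,2];print("block",rect(P,near(P,(510,277),55)&(z>30)&(z<48)&(H<25)&(S>100)))
for q in env.landmark_of(f,"block")[:2]: print(q,at_z(f,q["point"],5))
E
```

```text
[509.58628159 277.48766569 213.82341144] [-1.79975700e+02 -7.30037060e-03  9.00475342e+01] [510.2842313  354.72233985 385.25136662] [ 1.64172345e+02 -1.47027858e-02 -1.51746189e-01]
block {'n': 1973, 'c': array([510.6, 281. ]), 's': array([70.2, 44.7]), 'yaw': -88.9, 'z': 39.7, 'mean': array([510.6, 282.3,  39.5])}
{'point': [285.5, 188.4], 'score': 0.92} [507.94711391 278.20524525   5.        ]
{'point': [248.0, 173.2], 'score': 0.75} [459.25141192 298.47438857   5.        ]
```

Call:
{"name": "move_arm", "arguments": {
  "plan": [
    [[0.1,0.1,-4.5],0,0],
    [[0,0,-4.5],0,0],
    [[0,0,-4.5],0,0],
    [[0,0,-4],0,0],
    [[0,0,-2.7],0,0]
  ]
}}

```text
time_s: 3.7
ee_pos: [508.0, 279.1, 9.4]
ee_rot: [-179.8, 0.1, 90.2]
force: [0.4, 0.2, 0.4]
gripper_width: 91.5
gripper_force: 0.0
```

Call:
{"name": "move_arm", "arguments": {
  "plan": [
    [[0,0,0],0,0],
    [[0,0,0],0,0.8],
    [[0,0,0],0,0.8],
    [[0,0,0],0,0.8],
    [[0,0,0],0,0.8]
  ],
  "squeeze": 30
}}

```text
time_s: 4.2
ee_pos: [511.0, 279.3, 13.5]
ee_rot: [179.9, -0.1, 90.0]
force: [-0.2, -1.2, 0.4]
gripper_width: 61.9
gripper_force: 0.0
```

Call:
{"name": "move_arm", "arguments": {
  "plan": [
    [[0,0,0],0,0.8],
    [[0,0,0],0,0.8],
    [[0,0,0],0,0.8],
    [[0,0,0],0,0.8],
    [[0,0,0],0,0.8]
  ]
}}

```text
time_s: 4.7
ee_pos: [510.7, 278.9, 12.5]
ee_rot: [179.9, -0.0, 90.0]
force: [-0.2, -1.2, 5.2]
gripper_width: 45.9
gripper_force: 29.8
```

Call:
{"name": "move_arm", "arguments": {
  "plan": [
    [[0,0,1],0,0.8],
    [[0,0,2],0,0.8],
    [[0,0,3],0,0.8],
    [[0,0,3],0,0.8],
    [[0,0,3],0,0.8]
  ]
}}

```text
time_s: 5.2
ee_pos: [509.5, 278.6, 132.7]
ee_rot: [-179.9, 0.0, 90.0]
force: [-0.4, 0.1, -2.1]
gripper_width: 45.6
gripper_force: 29.8
```

Call:
{"name": "move_arm", "arguments": {
  "plan": [
    [[0,0,0],0,0.8],
    [[0,0,0],0,0.8],
    [[0,0,0],0,0.8],
    [[0,0,0],0,0.8],
    [[0,0,0],0,0.8]
  ]
}}

```text
time_s: 5.7
ee_pos: [509.7, 278.6, 130.5]
ee_rot: [-179.9, 0.1, 90.0]
force: [-0.1, -0.0, -2.6]
gripper_width: 46.0
gripper_force: 29.8
```

```bash
python3 - <<'E'
from h import *
s=env.state();print(s['ee_pos'],s['ee_rot'],s['gripper_width'],s['gripper_force'],s['force'])
f=env.grab_frame("wrist");g=env.grab_frame("scene");P=cloud(f)
cv2.imwrite("pics/h1.png",np.hstack([f["frame"],cv2.resize(g["frame"][60:260,200:400],(240,420))])[:,:,::-1][:, :800])
hsv=cv2.cvtColor(f["frame"],cv2.COLOR_RGB2HSV);H,S=hsv[...,0],hsv[...,1];z=P[...,2]
print("block",rect(P,near(P,s['ee_pos'],55)&(z>110)&(z<170)&(H<25)&(S>100)))
E
```

```text
[509.69421827 278.55214771 130.54687019] [-1.79864337e+02  7.14491331e-02  8.99745108e+01] 46.028875013073545 29.833036065101624 [-0.09902225 -0.00421946 -2.61238633]
block {'n': 8078, 'c': array([508. , 281.2]), 's': array([71. , 49.5]), 'yaw': -88.8, 'z': 157.6, 'mean': array([509.2, 291. , 155.9])}
```

View pics/h1.png

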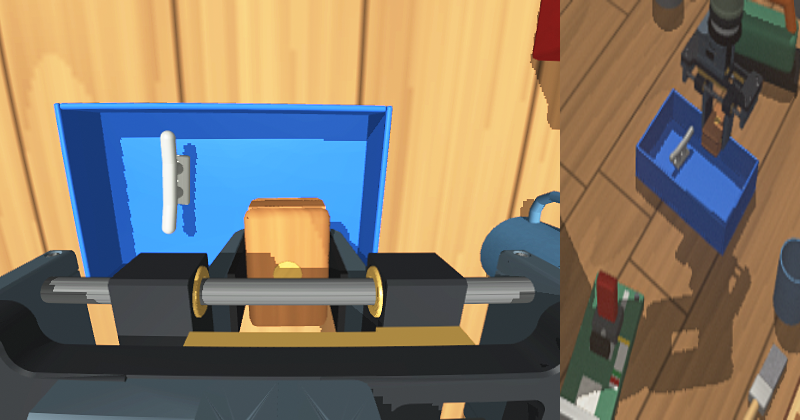

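The block is held level (wrist pixel 287,260), and the cleat has stayed in the bin at (170,180). Carrying it to the vice now.

Call:
{"name": "move_arm", "arguments": {
  "plan": [
    [[0,-2,1],1,0.8],
    [[-0.2,-4,1],1,0.8],
    [[-0.2,-4,1],1,0.8],
    [[-0.2,-4,0],1,0.8],
    [[-0.2,-4,0],1,0.8]
  ]
}}

```text
time_s: 6.3
ee_pos: [502.3, 97.5, 162.3]
ee_rot: [179.9, 0.0, 95.0]
force: [1.0, -0.1, -1.9]
gripper_width: 46.4
gripper_force: 29.8
```

Call:
{"name": "move_arm", "arguments": {
  "plan": [
    [[-0.2,-4,0],1,0.8],
    [[-0.2,-4,0],1,0.8],
    [[-0.2,-4,0],1,0.8],
    [[-0.2,-4,0],1,0.8],
    [[-0.2,-4,0],1,0.8]
  ]
}}

```text
time_s: 6.8
ee_pos: [492.0, -102.7, 161.9]
ee_rot: [180.0, -0.0, 100.0]
force: [0.3, 0.5, -3.2]
gripper_width: 45.7
gripper_force: 29.8
```

Call:
{"name": "move_arm", "arguments": {
  "plan": [
    [[-0.4,-4,0],2,0.8],
    [[-0.4,-3,0],2,0.8],
    [[-0.2,-1.8,0],1.5,0.8],
    [[0,0,0],0,0.8],
    [[0,0,0],0,0.8]
  ]
}}

```text
time_s: 7.3
ee_pos: [482.2, -188.9, 161.8]
ee_rot: [-180.0, -0.1, 105.4]
force: [-0.5, 0.7, -2.3]
gripper_width: 46.0
gripper_force: 29.8
```

```bash
python3 - <<'E'
from h import *
s=env.state();print(s['ee_pos'],s['ee_rot'],s['gripper_width'],s['gripper_force'],s['force'])
f=env.grab_frame("wrist");P=cloud(f);save(f,"w2")
hsv=cv2.cvtColor(f["frame"],cv2.COLOR_RGB2HSV);H,S=hsv[...,0],hsv[...,1];z=P[...,2]
t=s['ee_pos'][2]
print("block",rect(P,near(P,s['ee_pos'],55)&(z>t+22)&(z<t+32)&(H<25)&(S>100)))
print("grip",rect(P,near(P,(450,-80),40)&(z>108)&(z<120)))
print("fence",rect(P,near(P,(495,-245),70)&(z>58)&(z<75)))
E
```

```text
[ 482.19324771 -188.94016971  161.75697066] [-1.79996055e+02 -5.12668846e-02  1.05389922e+02] 46.00523194471125 29.833130836486816 [-0.48141005  0.72319108 -2.33892983]
block {'n': 7190, 'c': array([ 486.7, -185.3]), 's': array([71.3, 57. ]), 'yaw': -74.6, 'z': 188.9, 'mean': array([ 479.3, -179.1,  188.6])}
grip {'n': 2243, 'c': array([448.5, -75.5]), 's': array([43.7, 24. ]), 'yaw': 17.2, 'z': 115.0, 'mean': array([448.8, -75.8, 114.6])}
fence {'n': 0, 'c': array([0., 0.]), 's': array([0., 0.]), 'yaw': 0.0, 'z': nan, 'mean': array([nan, nan, nan])}
  return _methods._mean(a, axis=axis, dtype=dtype,
  ret = ret.dtype.type(ret / rcount)
h.py:34: RuntimeWarning: Mean of empty slice.
  return dict(n=len(q),c=np.round(c,1),s=np.round(s,1),yaw=round((a+90)%180-90,1),z=round(float(np.median(q[:,2])),1),mean=np.round(q.mean(0),1))
  ret = um.true_divide(
```

View pics/w2.png

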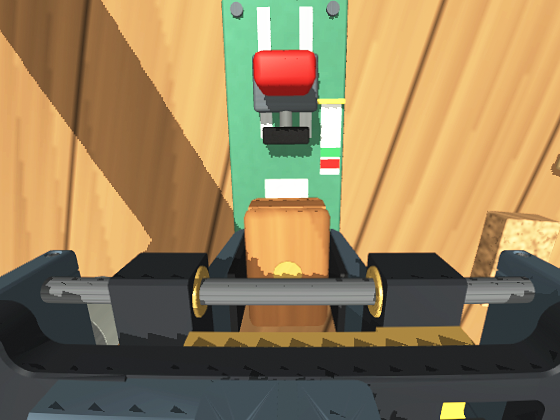

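The block lines up with the vice: it sits at column 287 and the grip at column 285. Lowering it now.

Call:
{"name": "move_arm", "arguments": {
  "plan": [
    [[-0.2,0,-4],0,0.8],
    [[0,0,-4],0,0.8],
    [[0,0,-3],0,0.8],
    [[0,0,-1.5],0,0.8],
    [[0,0,-0.5],0,0.8]
  ]
}}

```text
time_s: 7.85
ee_pos: [479.3, -187.4, 30.2]
ee_rot: [-179.8, -0.2, 105.6]
force: [0.7, 0.1, -1.6]
gripper_width: 45.8
gripper_force: 29.8
```

Call:
{"name": "move_arm", "arguments": {
  "plan": [
    [[0,0,0],0,0.8],
    [[0,0,0],0,0.8],
    [[0,0,0],0,0.8],
    [[0,0,0],0,0.8],
    [[0,0,0],0,0.8]
  ]
}}

```text
time_s: 8.35
ee_pos: [480.7, -189.3, 32.6]
ee_rot: [179.9, 0.0, 105.5]
force: [1.2, 0.5, -2.1]
gripper_width: 46.0
gripper_force: 29.8
```

Call:
{"name": "move_arm", "arguments": {
  "plan": [
    [[0,0,-0.2],0,0.8],
    [[0,0,-0.2],0,0.8],
    [[0,0,0],0,0.8],
    [[0,0,0],0,0.8],
    [[0,0,0],0,0.8]
  ]
}}

```text
time_s: 8.85
ee_pos: [480.4, -189.2, 27.9]
ee_rot: [180.0, -0.0, 105.5]
force: [-0.5, -0.4, -2.0]
gripper_width: 45.8
gripper_force: 29.8
```

Call:
{"name": "move_arm", "arguments": {
  "plan": [
    [[0,0,-0.1],0,0.8],
    [[0,0,0],0,0.8],
    [[0,0,0],0,0.8],
    [[0,0,0],0,0.8]
  ]
}}

```text
time_s: 9.25
ee_pos: [480.5, -189.2, 27.4]
ee_rot: [180.0, 0.0, 105.5]
force: [-2.5, 0.5, 5.0]
gripper_width: 46.2
gripper_force: 29.8
```

The wrist force flipped to +5 N, so the block has touched the plate. Releasing it.

Call:
{"name": "move_arm", "arguments": {
  "plan": [
    [[0,0,0],0,0.3],
    [[0,0,0],0,0.2],
    [[0,0,0],0,0.1],
    [[0,0,0],0,0],
    [[0,0,0],0,0]
  ]
}}

```text
time_s: 9.75
ee_pos: [480.4, -189.1, 26.9]
ee_rot: [180.0, -0.0, 105.5]
force: [-0.7, 0.4, -0.1]
gripper_width: 83.0
gripper_force: 0.0
```

Call:
{"name": "move_arm", "arguments": {
  "plan": [
    [[0,0,0],0,0],
    [[0,0,1],0,0],
    [[0,0,3],0,0],
    [[0,0,5],0,0],
    [[0,0,5],0,0]
  ]
}}

```text
time_s: 10.25
ee_pos: [479.8, -188.9, 168.8]
ee_rot: [-180.0, -0.0, 105.5]
force: [0.4, -0.8, 0.8]
gripper_width: 91.3
gripper_force: 0.0
```

Call:
{"name": "move_arm", "arguments": {
  "plan": [
    [[-0.6,2,1],-8,0],
    [[-0.6,2,0],-8,0],
    [[-0.6,2,0],-8,0],
    [[-0.6,2,0],-8,0],
    [[-0.6,2,0],-8,0]
  ]
}}

```text
time_s: 10.75
ee_pos: [450.0, -88.4, 177.8]
ee_rot: [179.9, -0.0, 65.1]
force: [0.4, -0.5, 0.2]
gripper_width: 91.1
gripper_force: 0.0
```

```bash
python3 - <<'E'
from h import *
s=env.state();print(s['time_s'],s['ee_pos'],s['ee_rot'],s['gripper_width'])
for n in("top","scene"):
    f=env.grab_frame(n);P=cloud(f);hsv=cv2.cvtColor(f["frame"],cv2.COLOR_RGB2HSV);H,S=hsv[...,0],hsv[...,1];z=P[...,2]
    save(f,n+"2")
    for l,m in dict(block=near(P,(480,-188),50)&(z>45)&(z<60)&(H<25)&(S>100),grip=near(P,(450,-80),40)&(z>105)&(z<120)).items():
        if m.any(): print(n,l,rect(P,m))
cv2.imwrite("pics/s2.png",cv2.resize(f["frame"][140:320,150:350],(600,540))[:,:,::-1])
E
```

```text
10.75 [450.0194571  -88.3647918  177.82117407] [ 1.79935762e+02 -1.69243126e-02  6.51316729e+01] 91.07611030581059
top block {'n': 121, 'c': array([ 482. , -217.6]), 's': array([49.4, 19.7]), 'yaw': -12.7, 'z': 53.3, 'mean': array([ 479.2, -214.8,   53.4])}
scene block {'n': 408, 'c': array([ 481.4, -188.6]), 's': array([73.9, 45.2]), 'yaw': -72.3, 'z': 54.2, 'mean': array([ 483.4, -191.4,   53.8])}
scene grip {'n': 119, 'c': array([450.4, -76.2]), 's': array([44.5, 26. ]), 'yaw': 12.2, 'z': 113.3, 'mean': array([451.6, -79.1, 112.6])}
```

View pics/s2.png

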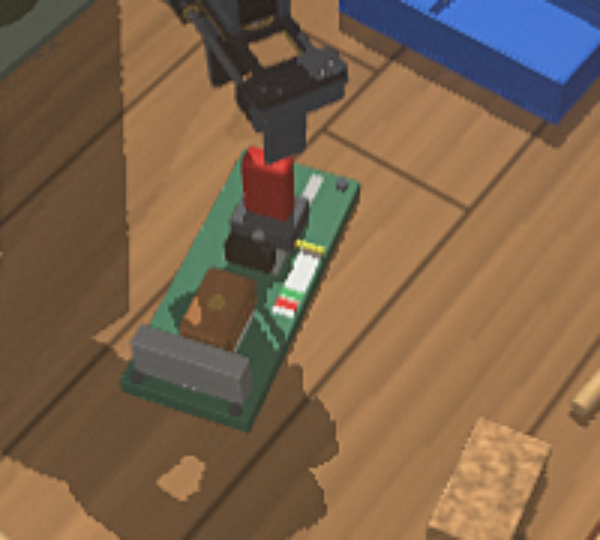

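The block lies flat and lengthwise between the pad (250,245) and the fence (190,365), and the pointer is still at rest. Going to the grip now.

Call:
{"name": "move_arm", "arguments": {
  "plan": [
    [[-0.1,0.4,0],-8.3,0],
    [[-0.1,0.4,0],-8.3,0],
    [[0,0.4,0],-8.3,0],
    [[0,0,0],-8.3,0],
    [[0,0,0],-8.3,0]
  ]
}}

```text
time_s: 11.35
ee_pos: [448.8, -77.8, 177.5]
ee_rot: [179.9, -0.0, 23.8]
force: [0.9, 0.4, 0.7]
gripper_width: 91.1
gripper_force: 0.0
```

Call:
{"name": "move_arm", "arguments": {
  "plan": [
    [[0,0,0],-8.1,0],
    [[0,0,-2],0,0],
    [[0,0,-4],0,0],
    [[0,0,-3.4],0,0],
    [[0,0,-0.8],0,0]
  ]
}}

```text
time_s: 11.85
ee_pos: [446.2, -77.3, 72.5]
ee_rot: [-179.9, 0.3, 16.0]
force: [-0.1, -0.2, -0.4]
gripper_width: 90.7
gripper_force: 0.0
```

Call:
{"name": "move_arm", "arguments": {
  "plan": [
    [[0,0,0],0,0],
    [[0,0,0],0,0],
    [[0,0,0],0,0],
    [[0,0,0],0,0]
  ]
}}

```text
time_s: 12.25
ee_pos: [449.4, -77.4, 76.3]
ee_rot: [179.9, -0.2, 15.9]
force: [-0.3, 0.3, -0.1]
gripper_width: 91.5
gripper_force: 0.0
```

Call:
{"name": "move_arm", "arguments": {
  "plan": [
    [[0,0,0],0,1],
    [[0,0,0],0,1],
    [[0,0,0],0,1],
    [[0,0,0],0,1],
    [[0,0,0],0,1]
  ],
  "squeeze": 45
}}

```text
time_s: 12.75
ee_pos: [448.3, -77.1, 74.9]
ee_rot: [180.0, 0.0, 15.9]
force: [-0.2, -0.7, 0.3]
gripper_width: 54.3
gripper_force: 0.0
```

Call:
{"name": "move_arm", "arguments": {
  "plan": [
    [[0,0,0],0,1],
    [[0,0,0],0,1],
    [[0,0,0],0,1],
    [[0,0,0],0,1],
    [[0,0,0],0,1]
  ]
}}

```text
time_s: 13.25
ee_pos: [448.2, -76.7, 75.0]
ee_rot: [-180.0, 0.0, 15.9]
force: [-0.6, 3.2, 0.0]
gripper_width: 23.5
gripper_force: 45.0
```

Call:
{"name": "move_arm", "arguments": {
  "plan": [
    [[0.13,-0.48,0],0,1],
    [[0.13,-0.48,0],0,1],
    [[0.13,-0.48,0],0,1],
    [[0.13,-0.48,0],0,1],
    [[0.13,-0.48,0],0,1]
  ]
}}

```text
time_s: 13.75
ee_pos: [455.2, -101.3, 75.0]
ee_rot: [-180.0, -0.0, 15.9]
force: [1.8, 4.8, -0.6]
gripper_width: 23.7
gripper_force: 45.0
```

Call:
{"name": "move_arm", "arguments": {
  "plan": [
    [[0.13,-0.48,0],0,1],
    [[0.13,-0.48,0],0,1],
    [[0.13,-0.48,0],0,1],
    [[0.13,-0.48,0],0,1],
    [[0.13,-0.48,0],0,1]
  ]
}}

```text
time_s: 14.25
ee_pos: [461.6, -123.7, 75.0]
ee_rot: [-179.8, -0.1, 15.8]
force: [1.8, 16.5, 2.1]
gripper_width: 23.5
gripper_force: 45.0
```

Call:
{"name": "move_arm", "arguments": {
  "plan": [
    [[0,0,0],0,1],
    [[0,0,0],0,1],
    [[0,0,0],0,1],
    [[0,0,0],0,1],
    [[0,0,0],0,1]
  ]
}}

```text
time_s: 14.75
ee_pos: [461.5, -123.3, 75.0]
ee_rot: [-179.8, -0.1, 15.8]
force: [0.3, 14.5, 2.1]
gripper_width: 23.8
gripper_force: 45.0
```

```bash
python3 - <<'E'
from h import *
s=env.state();print(s['time_s'],s['ee_pos'],s['ee_rot'],s['gripper_width'],s['gripper_force'],s['force'])
f=env.grab_frame("scene");g=env.grab_frame("wrist");P=cloud(f);hsv=cv2.cvtColor(f["frame"],cv2.COLOR_RGB2HSV);H,S=hsv[...,0],hsv[...,1];z=P[...,2]
for l,m in dict(block=near(P,(482,-198),50)&(z>45)&(z<60)&(H<25)&(S>100)).items(): print(l,rect(P,m))
a=cv2.resize(f["frame"][180:290,180:290],(400,400),interpolation=cv2.INTER_CUBIC);b=cv2.resize(g["frame"],(400,300))
t=env.grab_frame("top")
P=cloud(t);hsv=cv2.cvtColor(t["frame"],cv2.COLOR_RGB2HSV);H,S=hsv[...,0],hsv[...,1];z=P[...,2]
m=near(P,(482,-198),50)&(z>45)&(z<60)&(H<25)&(S>100)
if m.any(): print(rect(P,m))
c=cv2.resize(t["frame"][190:290,230:380],(400,267),interpolation=cv2.INTER_CUBIC)
cv2.imwrite("pics/e.png",np.hstack([np.vstack([a,np.zeros((167,400,3),np.uint8)]),np.vstack([b,c])])[:,:,::-1])
E
```

```text
14.75 [ 461.47925457 -123.29118109   74.97372147] [-1.79813285e+02 -5.64356373e-02  1.58292434e+01] 23.788817592149346 45.018197894096375 [ 0.32771528 14.47286736  2.06777626]
block {'n': 362, 'c': array([ 483.6, -196.5]), 's': array([67.2, 45. ]), 'yaw': -73.7, 'z': 54.1, 'mean': array([ 484.9, -197.4,   54. ])}
```

View pics/e.png

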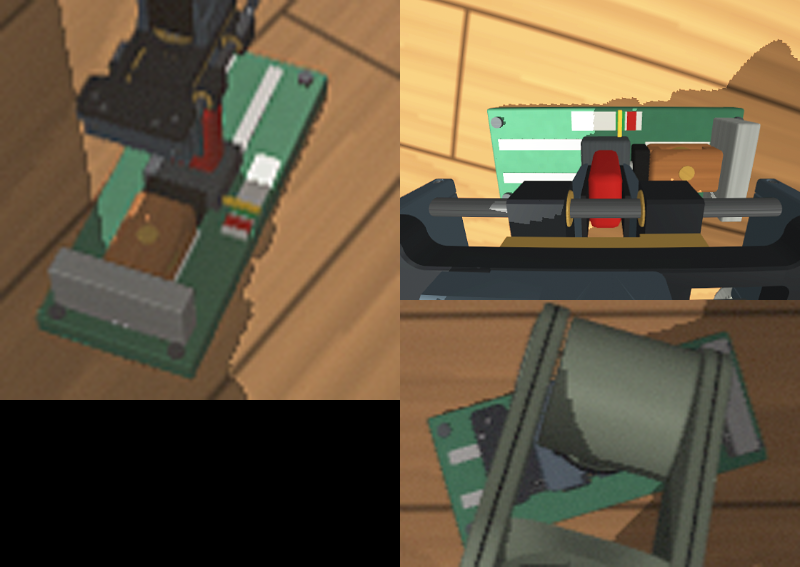

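The block is seated at the fence, and the yellow pointer is just before red (wrist panel, about 620,122). Zooming in on the scale to confirm.

```bash
python3 - <<'E'
from h import *
g=env.grab_frame("wrist");cv2.imwrite("pics/z.png",cv2.resize(g["frame"][140:270,220:500],(784,364),interpolation=cv2.INTER_NEAREST)[:,:,::-1])
P=cloud(g);o=np.array([464.5,-133.5]);d=np.array([np.cos(np.radians(-74.5)),np.sin(np.radians(-74.5))]);n=np.array([-d[1],d[0]])
hsv=cv2.cvtColor(g["frame"],cv2.COLOR_RGB2HSV);H,S,V=[hsv[...,i].astype(int) for i in range(3)]
X=(P[...,:2]-o)@d;Y=(P[...,:2]-o)@n
for r in (166,172,180): print([(c,int(H[r,c]),int(S[r,c]),int(V[r,c]),round(float(X[r,c]),1)) for c in range(292,346,2)])
m=(H<25)&(S>100)&(P[...,2]>48)&(P[...,2]<60)&(X>20)&(X<112)&(abs(Y)<40)
print("block",X[m].min(),X[m].max(),Y[m].min(),Y[m].max())
E
```

```text
[(292, 28, 15, 226, -8.5), (294, 30, 15, 226, -7.0), (296, 30, 15, 226, -5.5), (298, 30, 15, 226, -4.0), (300, 26, 16, 230, -2.4), (302, 66, 140, 168, -1.0), (304, 53, 142, 153, 0.7), (306, 26, 184, 247, 1.6), (308, 26, 182, 242, 3.2), (310, 25, 176, 230, 4.5), (312, 67, 170, 156, 6.7), (314, 64, 123, 170, 8.2), (316, 33, 12, 234, 9.9), (318, 1, 227, 193, 11.4), (320, 1, 211, 195, 12.8), (322, 1, 209, 195, 14.4), (324, 1, 209, 195, 15.8), (326, 1, 210, 194, 17.4), (328, 1, 212, 194, 19.1), (330, 3, 127, 203, 20.5), (332, 33, 13, 228, 22.2), (334, 25, 15, 226, 23.6), (336, 28, 15, 226, 25.1), (338, 38, 19, 197, 26.9), (340, 71, 117, 118, 28.2), (342, 72, 112, 118, 29.8), (344, 71, 114, 119, 31.5)]
[(292, 25, 15, 226, -8.5), (294, 25, 15, 226, -7.0), (296, 25, 15, 226, -5.4), (298, 28, 15, 226, -3.9), (300, 21, 16, 230, -2.4), (302, 66, 140, 167, -0.9), (304, 48, 144, 161, 0.7), (306, 26, 182, 246, 1.7), (308, 26, 182, 241, 3.3), (310, 25, 177, 232, 4.7), (312, 67, 172, 156, 6.8), (314, 62, 90, 176, 8.5), (316, 20, 17, 222, 10.0), (318, 1, 224, 192, 11.5), (320, 1, 209, 194, 13.0), (32
[... 395 characters left out ...]
 26, 16, 227, -3.8), (300, 21, 18, 232, -2.3), (302, 66, 140, 166, -0.7), (304, 42, 146, 157, 0.8), (306, 26, 184, 244, 1.9), (308, 26, 184, 243, 3.4), (310, 32, 162, 190, 4.9), (312, 67, 173, 155, 7.0), (314, 61, 80, 178, 8.5), (316, 17, 22, 229, 10.2), (318, 1, 223, 193, 11.5), (320, 1, 212, 195, 13.1), (322, 1, 212, 195, 14.8), (324, 1, 211, 195, 16.1), (326, 1, 211, 195, 17.6), (328, 1, 216, 194, 19.5), (330, 5, 81, 213, 20.9), (332, 26, 17, 229, 22.5), (334, 24, 17, 229, 24.2), (336, 23, 19, 233, 25.8), (338, 69, 91, 134, 27.2), (340, 72, 116, 119, 28.8), (342, 71, 118, 119, 30.2), (344, 72, 116, 119, 31.9)]
block 30.843809621635682 104.5975426943032 -21.0631340017795 23.622092806210148
```

View pics/z.png

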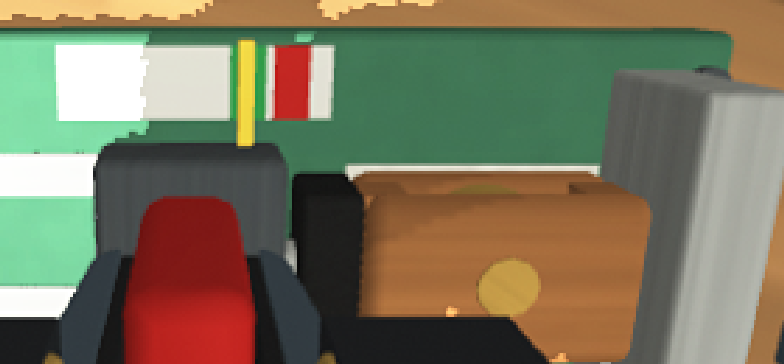

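The pointer (246,90) stands mid-green, between 231 and 266. The block is pinched between pad and fence, and the fingers hold only the grip. Handing in.

```bash
python3 -c "
from workcell import env
print(env.job_done())"
```

```text
the job is handed in; nothing more can be done
None
```

The block lies flat on the white rectangle, pinched between pad and fence, and the arm holds the handle mid-green (about 49.5 mm travel, about 14.5 N); the cleat was left in the bin, and I handed the job in at about 15 s, with no verdict returned.

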